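Make up a wall-filling kit and a touch-up kit in a painter's storeroom

TASK

Make up two kits from the stock on the bench. In the tray with three compartments: the filling knife lengthwise in the long compartment, the squat tin in the square one nearer the robot, the sanding block in the square one farther away; in the tray with two: the paint brush lengthwise in the wider compartment and the tall tin upright in the narrower. Everything lies or stands flat on its floor and is let go; leave the tape roll and the stirring stick where they are.

Things in the scene. Friction and masses are not known exactly. Their poses are not given: they have to be found in the camera images.
- tray_three: Fixed off-white tray, THREE compartments, all mm: 215 (x) x 195 (y); origin: centre of underside; yaw 0 +-0.12. Floor 4 thick; walls 20 high, dividers 14 high (above bench), all 4 thick. Inside: long one 207x91 centred (0,+48); two square ones 101x91: (-53,-48) near the robot, for the squat tin, and (+53,-48) far from it, for the block. Stands left or right.
- tray_two: Fixed off-white tray, TWO compartments, all mm: 215 (x) x 183 (y); origin: centre of underside; turned round, yaw pi +-0.12. Floor 4 thick; walls 20 high, divider 14 high (above bench), all 4 thick. Inside: wider one 207x91 centred (0,+42), for the brush; narrower one 207x80 centred (0,-47.5), for the tall tin, anywhere along it. Stands where the other tray does not.
- squat_tin: Squat bare-metal lidded tin, upright: 60 mm diameter, 50 mm high (top 3 mm steps in to 55 mm), about 0.25 kg. Origin: centre of underside, z up. Grip its upper half so that the fingers stay above the tray walls.
- tall_tin: Tall slim bare-metal lidded tin, upright: 48 mm diameter, 90 mm high (top 4 mm steps in to 43 mm), about 0.22 kg. Origin: centre of underside, z up. Grip its upper half.
- sanding_block: Sanding block, wood on a dark 6 mm pad, 75 (x) x 45 (y) x 40 (z) mm, about 0.12 kg, lying on its pad. Origin: centre of underside. Grip across the 45 mm width, upper half, above the tray walls.
- filling_knife: Filling knife lying flat, 160 mm long along x, about 0.10 kg. Origin: below mid-length at its underside, z up. Dark wooden handle 24 wide, 20 high, x -80 to +15 mm; steel blade 52 wide, 4 thick, 8 to 12 mm up, to x = +80. Centre of mass x = -20: grip the handle there, across y, fingers opened only partly in the tray. May lie either way round.
- paint_brush: Flat paint brush lying flat, rigid, 160 mm long along x, about 0.08 kg. Origin: below mid-length at its underside, z up. Light wooden handle 22 wide, 20 high, x -80 to +5 mm; steel ferrule 44 wide, 20 high, to +35; dark bristles 42 wide to +80. Centre of mass x = +8; grip the handle at x = -15, across y, fingers opened only partly in the tray. May lie either way round.
- tape_roll: Roll of masking tape lying flat among the stock, in no kit: ring 84 mm outside, 68 mm inside diameter, 25 mm high. Origin: centre of underside. Stays where it is.
- stir_stick: Flat wooden stirring stick lying along x between knife and brush, in no kit: 180 x 16 x 5 mm. Origin: centre of underside. Stays where it is.
There are look-alikes about, which are no part of the job. Leave any pink or red look-alike of the tall_tin alone. Of the things like the sanding_block, leave any that is turquoise; of the rest the larger one is meant.

How it is judged:
At the end, for the whole second after the job is handed in: Each of the five lies or stands in its own compartment as the goal says: origin between its walls (knife, brush: within 30 mm of mid-length, 0.30 rad of lengthwise), within 6 mm of the floor, tilted under 0.12 rad, at rest. Tape roll and stick within 20 mm of their start (x of squat_tin in the frame of tray_three between -0.103 and -0.002 m and y of squat_tin in the frame of tray_three between -0.094 and -0.002 m and z of squat_tin in the frame of tray_three between 0 and 0.01 m and linear speed of each of squat_tin, sanding_block, filling_knife, tall_tin, paint_brush below 0.02 m/s and angle between each of squat_tin, sanding_block, filling_knife, tall_tin, paint_brush's own z axis and vertical below 0.12 rad and x of sanding_block in the frame of tray_three between 0.002 and 0.103 m and y of sanding_block in the frame of tray_three between -0.094 and -0.002 m and z of sanding_block in the frame of tray_three between 0 and 0.01 m and x of filling_knife in the frame of tray_three between -0.03 and 0.03 m and y of filling_knife in the frame of tray_three between 0.002 and 0.094 m and z of filling_knife in the frame of tray_three between 0 and 0.01 m and angle between the x axis of filling_knife and the x axis of tray_three, either way round below 0.3 rad and x of tall_tin in the frame of tray_two between -0.104 and 0.104 m and y of tall_tin in the frame of tray_two between -0.088 and -0.008 m and z of tall_tin in the frame of tray_two between 0 and 0.01 m and x of paint_brush in the frame of tray_two between -0.03 and 0.03 m and y of paint_brush in the frame of tray_two between -0.003 and 0.088 m and z of paint_brush in the frame of tray_two between 0 and 0.01 m and angle between the x axis of paint_brush and the x axis of tray_two, either way round below 0.3 rad and distance of each of tape_roll, stir_stick from where it was at the start of the episode below 0.02 m); the robot touches nothing.
It fails at once if the roll of tape is moved by more than 20 mm (distance of tape_roll from where it was at the start of the episode above 0.02 m).
It fails at once if the stirring stick is moved by more than 20 mm (distance of stir_stick from where it was at the start of the episode above 0.02 m).
It also fails if it takes over 128 s, if anything falls off the work surface, if the arm or the gripper's body presses on something with over 40 N, if the wrist force passes 120 N, or if a joint passes its speed limit or range.

ROBOT

A 6-joint arm with a two-finger parallel gripper is mounted at the origin on the work surface. World frame = base frame: x ahead of the robot, y to its left, z up, the work surface at z = 0. Lengths are in m, angles in rad, forces in N, time in s.
With the tool pointing down it reaches from about 0.3 to 0.75 m from the base axis. Payload 8.5 kg.
Tool frame: the origin (TCP) lies midway between the tips of the shut fingers; the grasp point (between the pads) lies 19 mm behind it; z points along the fingers, y is the line along which they close (so a half turn about z gives the same grasp; the last joint's range is limited). The gripper opens to 85 mm and grips with 20 to 120 N. Pads are 22 mm wide; open, the fingers measure 114 mm over their backs; the gripper's body (76 mm by 85 mm) begins 54 mm behind the grasp point. The pads swing forward as they close: fully open they stand 13 mm farther back than shut.
Start: joints at [-0.215, 0.381, 1.297, -0, 1.464, -0.215], TCP at [0.55, 0, 0.231] pointing down, gripper open.
Joint ranges: [-3.11, 3.11], [-0.89, 2.33], [0.22, 2.48], [-1.42, 4.56], [0.17, 2.85], [-2.88, 2.88]. Speed limits (rad/s): [2.39, 2.39, 3.14, 3.14, 3.14, 3.14].

INTERFACE

Orientations are given as a unit quaternion [x, y, z, w].
In Python, from cell import arm gives the robot as it stands.
- The arm moves only by the tool play_rows, never from a script. Its argument "targets" is one flat list of numbers, 4 for each row, row after row: the shift along the tool's x, y, z in mm, then the turn about the tool's z in rad. In form: [dx, dy, dz, spin, dx, dy, dz, spin, ...]. A call has 1 to 20 rows; each row is the pose to reach, as a shift and turn from the pose commanded when the call began, along the tool's axes at that moment; what a row does not reach only later rows make up. A row lasts 1/10 s, in which the tool goes at most 50 mm and 8.59 degrees, less where a joint would pass 70% of its speed; a pose out of reach is approached as far as the arm can. A call with a gripper value outside its range is refused whole. "claw" is the opening, from -1 (shut) to 1 (fully open), set as the call begins (left out, the last holds). The fingers move at their own pace and stop on an object; "squeeze" is the grip in N (left out, the last holds). Time passes only in rows, so rows that repeat a pose let the fingers close. It gives the time, the measured TCP pose, the force, the opening and the grip force at its end, in the units of the state.
- arm.get_obs(): the state, without advancing time (a new reading comes with each control period).
- arm.get_image(name): name is "scene" or "side" or "wrist"; returns the picture (400x640x3 uint8, red, green, blue); there is no depth.
- arm.calibration(name): a dict with "K" (3x3 intrinsics, pixels), "distortion" ([k1, k2, p1, p2, k3] as OpenCV has them; the pictures are not rectified), "pose" (4x4, takes a point from camera to world coordinates); the wrist camera has in their place "mount" (4x4, takes a point from camera to tool coordinates, whose origin is the TCP and whose axes are the flange's). Camera axes: x right, y down, z forward; pixel columns grow to the right and rows downward; lengths in m; the calibration is good to about 2 mm. A picture is of the moment at which its call begins: read the wrist's pose just before it. calibration takes no time and is no camera call.
- arm.finish_job(): hands the job in; it is judged then, once.
Trained networks look in the newest picture that a camera, given by its name, has taken for a name from the list of things; names that differ only in an ending like _2 or _b are one class to them, and where a whole thing is asked for, a point or a joint stands for the part that bears it (a point fixed in the world has none). Each returns a list of dicts, best first, with "score" (0 to 1); they miss things now and then, are a little off and sometimes report something else, mostly with a low value. They report only what shows in the picture. A call takes as long as a camera call. They do not tell look-alikes from the thing itself.
- arm.look_for(name, camera): "at" ([x, y, z] in m, in the coordinates of the camera as it stood for that picture, good to about 4 mm: the middle of the surface that is visible of it).
- arm.silhouettes(name, camera): "pixels" (400x640 bool, what is visible of it).
- arm.mark_of(name, camera): "at" ([x, y, z] in m, in the coordinates of the camera as it stood for that picture, good to about 4 mm: a listed point, or the origin of a listed thing).
The state is a dict: "clock": time; "joints": joint angles; "joint_velocities": joint speeds; "tau": joint torques, N m; "ee_pos": TCP position; "ee_rot": TCP orientation; "force": force on the tool from outside, world axes, zero at the start; "wrist_torque": the same for the moment, N m; "width": opening from 0.0 (shut) to 1.0 (fully open); "grip_force": force on a finger pad.
Only numpy, scipy, OpenCV 4.12 (cv2) and the standard library are available. Lean on these libraries where they do the work, as an engineer would, in place of code of your own. Each camera call takes 0.05 s, during which the arm holds its last target. There are 200 camera calls.

## Working session

There is one attempt and no reset: what is moved stays moved. The work goes in short steps, Python scripts to look and compute and a tool call to move; the robot and the scene stay as the last step left them, time stands still between calls to the robot, and variables do not carry over. Pictures are saved under pics/ and viewed, at most 14 in all, crops included, and the job is handed in when it is done.

Besides the shell and the picture viewer there is one more tool, called after "Request:" by a JSON object that holds its "name" and its "arguments". play_rows: Moves the arm, as the interface text tells. Its arguments: {"type":"object","properties":{"targets":{"type":"array","items":{"type":"number"}},"claw":{"type":"number"},"squeeze":{"type":"number"}},"required":["targets"]}

```bash
ls; mkdir -p pics; cat > h.py <<'E'
import numpy as np, cv2
from scipy.spatial.transform import Rotation as R
from cell import arm
def T_tool(o=None):
    o=o or arm.get_obs(); T=np.eye(4); T[:3,:3]=R.from_quat(o["ee_rot"]).as_matrix(); T[:3,3]=o["ee_pos"]; return T
def campose(n):
    c=arm.calibration(n)
    return np.array(c["pose"]) if n!="wrist" else T_tool()@np.array(c["mount"])
def w(n,p): return (campose(n)@np.r_[p,1])[:3]
def pix2w(n,uv,z,P=None):
    c=arm.calibration(n); P=campose(n) if P is None else P
    q=cv2.undistortPoints(np.array(uv,float).reshape(-1,1,2),np.array(c["K"]),np.array(c["distortion"])).reshape(-1,2)
    d=np.c_[q,np.ones(len(q))]@P[:3,:3].T; o=P[:3,3]
    return o+d*((z-o[2])/d[:,2])[:,None]
def w2pix(n,X,P=None):
    c=arm.calibration(n); P=campose(n) if P is None else P
    X=(np.asarray(X,float).reshape(-1,3)-P[:3,3])@P[:3,:3]
    return cv2.projectPoints(X,np.zeros(3),np.zeros(3),np.array(c["K"]),np.array(c["distortion"]))[0].reshape(-1,2)
def snap(n,f,crop=None,s=1):
    im=arm.get_image(n)[:,:,::-1]
    if crop: im=im[crop[1]:crop[3],crop[0]:crop[2]]
    cv2.imwrite(f"pics/{f}.png",cv2.resize(im,None,fx=s,fy=s)); return im
E
python3 - <<'E'
from h import *
snap("scene","s0");snap("side","d0")
for c in ("scene","side"):
  print(c,campose(c)[:3,3].round(3))
  for n in "tray_three tray_two squat_tin tall_tin sanding_block filling_knife paint_brush tape_roll stir_stick".split():
    print(n,[(w(c,r["at"]).round(3).tolist(),round(r["score"],2), w2pix(c,w(c,r["at"]))[0].round().tolist()) for r in arm.look_for(n,c)])
o=arm.get_obs();print(o)
E
```

```text
pics
scene [0.76  0.468 0.937]
tray_three [([0.589, -0.304, 0.003], 0.57, [229.0, 171.0])]
tray_two [([0.532, 0.259, -0.002], 0.89, [378.0, 360.0])]
squat_tin [([0.344, 0.293, 0.048], 0.84, [473.0, 316.0])]
tall_tin [([0.37, -0.108, 0.067], 0.95, [349.0, 173.0]), ([0.356, -0.028, 0.071], 0.83, [375.0, 194.0]), ([0.461, -0.067, 0.069], 0.67, [324.0, 202.0])]
sanding_block [([0.328, -0.251, 0.039], 0.6, [333.0, 134.0])]
filling_knife [([0.633, 0.096, 0.011], 0.68, [290.0, 313.0])]
paint_brush [([0.606, -0.088, 0.014], 0.67, [261.0, 238.0]), ([0.345, 0.292, 0.049], 0.28, [472.0, 316.0])]
tape_roll [([0.442, 0.081, 0.021], 0.87, [368.0, 261.0])]
stir_stick [([0.635, 0.004, 0.004], 0.79, [269.0, 279.0])]
side [-0.171 -0.792  0.588]
tray_three [([0.55, -0.294, 0.005], 0.68, [402.0, 217.0])]
tray_two [([0.548, 0.277, 0.002], 0.82, [278.0, 155.0])]
squat_tin [([0.324, 0.264, 0.037], 0.6, [225.0, 167.0])]
tall_tin [([0.441, -0.101, 0.056], 0.71, [325.0, 189.0]), ([0.353, -0.139, 0.059], 0.66, [310.0, 205.0]), ([0.338, -0.059, 0.055], 0.6, [287.0, 197.0])]
sanding_block [([0.333, -0.281, 0.04]
[... 344 characters left out ...]
[-2.15325546e-01,  3.80621546e-01,  1.29737501e+00, -2.00133458e-05,
        1.46357153e+00, -2.15298333e-01]), 'joint_velocities': array([ 1.43260769e-04,  1.85850110e-06, -1.13815148e-03, -8.65401352e-04,
       -1.31214695e-04, -1.57507383e-03]), 'tau': array([-1.15994124e-03, -4.48329270e+01, -2.31462032e+01, -3.50758582e-04,
        5.43886908e-04,  9.02490626e-06]), 'ee_pos': array([ 5.50000043e-01, -2.16399749e-05,  2.31319264e-01]), 'ee_rot': array([ 7.07115645e-01,  7.07097917e-01, -1.74619989e-06,  1.57107616e-05]), 'force': array([-0.70721531,  0.09497648, -0.36265184]), 'wrist_torque': array([ 0.02346581,  0.00416649, -0.02529356]), 'grip_force': 0.0, 'width': 0.9994711558990389}
```

View pics/s0.png

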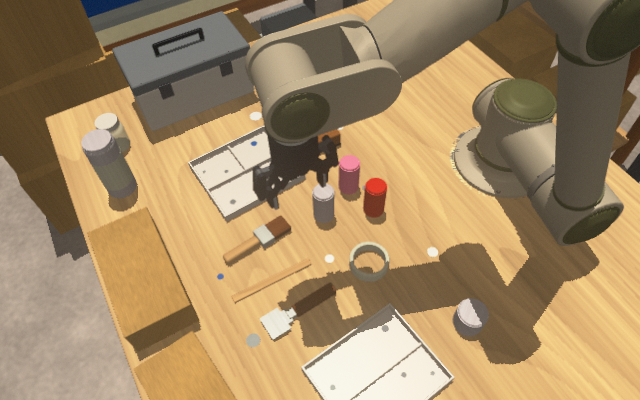

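View pics/d0.png

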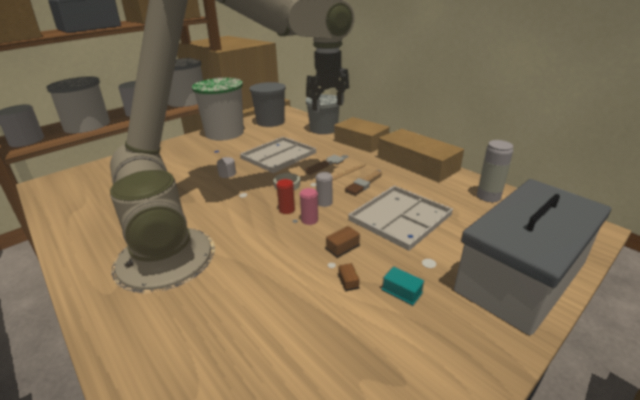

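The scene picture shows the tall tin candidates: pink (349,173), red (375,194) and bare metal (324,202). The bare one is meant. The side picture shows the block candidates: large brown (342,238), small brown (350,276) and turquoise (400,286). The large brown one is meant. The three-compartment tray is on the right (-y) and the two-compartment tray on the left.

```bash
cat >> h.py <<'E'
def go(x,y,z,yaw=None,base=None):
    """row from current pose to world xyz; yaw = world angle of closing axis (tool y)"""
    T=T_tool() if base is None else base
    d=T[:3,:3].T@(np.array([x,y,z])-T[:3,3])*1000
    cur=np.arctan2(T[1,1],T[0,1]); s=0
    if yaw is not None:
        s=-(yaw-cur); s=(s+np.pi/2)%np.pi-np.pi/2
    return d.round(0).tolist()+[round(s,2)]
def sil(n,c,z,i=0,P=None):
    r=arm.silhouettes(n,c)
    out=[]
    for q in r:
        m=q["pixels"]; v,u=np.nonzero(m)
        X=pix2w(c,np.c_[u,v],z,P)[:,:2].astype(np.float32)
        rr=cv2.minAreaRect(X); bx=cv2.boxPoints(rr)
        e=bx[1]-bx[0]; f=bx[2]-bx[1]; l=e if np.linalg.norm(e)>np.linalg.norm(f) else f
        out.append((round(q["score"],2),len(u),np.round(rr[0],3).tolist(),np.round(rr[1],3).tolist(),round(float(np.arctan2(l[1],l[0])),3)))
    return out
E
python3 - <<'E'
from h import *
print(np.array(arm.calibration("wrist")["mount"]).round(3), np.array(arm.calibration("wrist")["K"]).round(0).tolist())
snap("scene","s1")
for n,z in dict(filling_knife=.015,paint_brush=.015,stir_stick=.005,tray_two=.02,squat_tin=.05,tape_roll=.02).items(): print(n,sil(n,"scene",z))
print(go(.5,-.2,.45),go(.45,.0,.45),go(.5,.2,.45))
E
```

```text
[[ 0.    -0.951 -0.31   0.079]
 [ 1.    -0.     0.001 -0.001]
 [-0.001 -0.31   0.951 -0.143]
 [ 0.     0.     0.     1.   ]] [[287.0, 0.0, 318.0], [0.0, 287.0, 199.0], [0.0, 0.0, 1.0]]
filling_knife [(0.6, 1268, [0.611, 0.097], [0.158, 0.052], 0.063)]
paint_brush [(0.71, 132, [0.332, -0.268], [0.048, 0.05], -0.544)]
stir_stick [(0.75, 531, [0.631, 0.009], [0.016, 0.175], -0.01)]
tray_two [(0.97, 9233, [0.553, 0.281], [0.222, 0.187], 0.088), (0.66, 1150, [0.62, -0.084], [0.159, 0.053], 0.148)]
squat_tin [(0.67, 1034, [0.35, 0.29], [0.079, 0.058], 0.377)]
tape_roll []
[-200.0, -50.0, -219.0, 0] [0.0, -100.0, -219.0, 0] [200.0, -50.0, -219.0, 0]
```

Request:
{"name": "play_rows", "arguments": {"targets": [-130, -50, -100, 0, -130, -50, -100, 0, -130, -50, -100, 0, -130, -50, -100, 0, -130, -50, -100, 0, -130, -50, -100, 0]}}

```text
clock: 1.95
ee_pos: [0.4999, -0.1297, 0.3308]
ee_rot: [0.707, 0.707, 0.0, -0.0]
force: [-0.5, 0.6, 0.6]
width: 1.0
grip_force: 0.0
```

```bash
cat > survey.py <<'E'
import sys
from h import *
snap("wrist",sys.argv[1])
P=campose("wrist"); print(P[:3,3].round(3))
Z=dict(tray_three=.02,tray_two=.02,squat_tin=.05,tall_tin=.09,sanding_block=.04,filling_knife=.016,paint_brush=.02,tape_roll=.025,stir_stick=.005)
for n in sys.argv[2:]:
    print(n,[(w("wrist",r["at"]).round(3).tolist(),round(r["score"],2),w2pix("wrist",w("wrist",r["at"]))[0].round().tolist()) for r in arm.mark_of(n,"wrist")],sil(n,"wrist",Z[n]))
E
python3 survey.py w1 tray_three tall_tin sanding_block paint_brush stir_stick filling_knife tape_roll
```

```text
[ 0.499 -0.051  0.474]
tray_three [([0.552, -0.285, -0.002], 0.84, [347.0, 241.0])] [(0.68, 12490, [0.552, -0.283], [0.217, 0.205], 0.07)]
tall_tin [([0.456, -0.084, -0.002], 0.86, [292.0, 128.0]), ([0.363, -0.124, 0.003], 0.58, [236.0, 153.0]), ([0.615, -0.093, -0.003], 0.21, [390.0, 134.0])] [(0.95, 1650, [0.361, -0.04], [0.045, 0.068], -0.013), (0.92, 1391, [0.374, -0.118], [0.07, 0.045], 0.451), (0.66, 1095, [0.455, -0.083], [0.051, 0.044], 0.765), (0.65, 1466, [0.367, -0.237], [0.054, 0.073], -0.041)]
sanding_block [([0.329, -0.466, 0.002], 0.78, [235.0, 321.0]), ([0.344, -0.273, 0.004], 0.63, [232.0, 235.0]), ([0.274, -0.363, 0.006], 0.43, [200.0, 278.0])] [(0.69, 1518, [0.351, -0.261], [0.064, 0.083], -0.044), (0.64, 82, [0.279, -0.33], [0.043, 0.009], 0.94), (0.61, 930, [0.343, -0.446], [0.055, 0.104], -1.427)]
paint_brush [([0.616, -0.094, -0.002], 0.79, [390.0, 134.0])] [(0.74, 2068, [0.616, -0.095], [0.159, 0.045], 0.126)]
stir_stick [([0.629, -0.001, 0.005], 0.82, [404.0, 72.0])] [(0.57, 1319, [0.629, 0.004], [0.017, 0.179], -0.012)]
filling_knife [([0.611, 0.091, 0.001], 0.6, [395.0, 4.0])] [(0.6, 1838, [0.609, 0.079], [0.161, 0.027], 0.016), (0.53, 2006, [0.618, -0.095], [0.16, 0.045], 0.113)]
tape_roll [([0.457, -0.085, -0.001], 0.27, [292.0, 127.0])] [(0.77, 801, [0.436, 0.06], [0.058, 0.082], -0.009)]
```

View pics/w1.png

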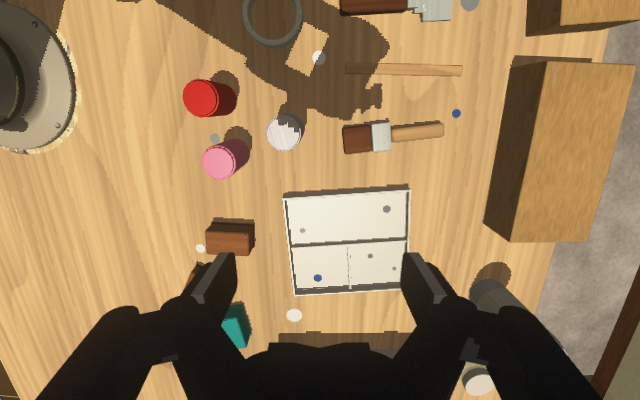

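The wrist view shows the big brown block at (230,237), the small one at (200,270), the turquoise one at (236,325) and the bare tin at (284,132). The brush is at (390,135) with its bristles toward the robot, and tray_three is centred near (347,241). Next I'll look at the left side.

Request:
{"name": "play_rows", "arguments": {"targets": [270, -30, 0, 0, 270, -30, 0, 0, 270, -30, 0, 0, 270, -30, 0, 0, 270, -30, 0, 0, 270, -30, 0, 0, 270, -30, 0, 0, 270, -30, 0, 0]}}

```text
clock: 3.5
ee_pos: [0.47, 0.1399, 0.3313]
ee_rot: [0.707, 0.707, -0.0, 0.0]
force: [0.9, -0.0, 0.2]
width: 0.998
grip_force: 0.0
```

```bash
python3 survey.py w2 tray_two squat_tin filling_knife stir_stick tape_roll tall_tin paint_brush
```

```text
[0.469 0.218 0.474]
tray_two [([0.549, 0.274, 0.004], 0.65, [371.0, 67.0])] [(0.88, 18887, [0.551, 0.275], [0.217, 0.184], 0.092)]
squat_tin [([0.337, 0.282, 0.002], 0.63, [231.0, 62.0]), ([0.343, -0.271, 0.005], 0.18, [259.0, 350.0])] [(0.77, 1917, [0.343, 0.278], [0.059, 0.069], -0.594)]
filling_knife [([0.611, 0.09, 0.0], 0.74, [401.0, 184.0])] [(0.59, 1890, [0.608, 0.091], [0.159, 0.053], 0.057)]
stir_stick [([0.627, -0.0, 0.0], 0.73, [405.0, 232.0])] [(0.67, 806, [0.628, 0.004], [0.016, 0.178], -0.005)]
tape_roll [([0.436, 0.07, 0.0], 0.89, [299.0, 195.0]), ([0.549, 0.276, 0.001], 0.72, [370.0, 66.0])] []
tall_tin [([0.346, -0.04, -0.001], 0.73, [252.0, 252.0]), ([0.364, -0.126, 0.005], 0.68, [264.0, 292.0]), ([0.609, 0.09, -0.001], 0.18, [399.0, 184.0])] [(0.78, 1228, [0.371, -0.093], [0.107, 0.042], 1.285), (0.73, 1315, [0.454, -0.058], [0.097, 0.047], 1.542), (0.71, 1175, [0.363, -0.017], [0.091, 0.044], 1.476), (0.52, 764, [0.599, 0.043], [0.014, 0.146], -0.025)]
paint_brush [([0.615, -0.096, -0.001], 0.82, [394.0, 278.0])] [(0.84, 921, [0.578, -0.093], [0.08, 0.053], 0.137)]
```

View pics/w2.png

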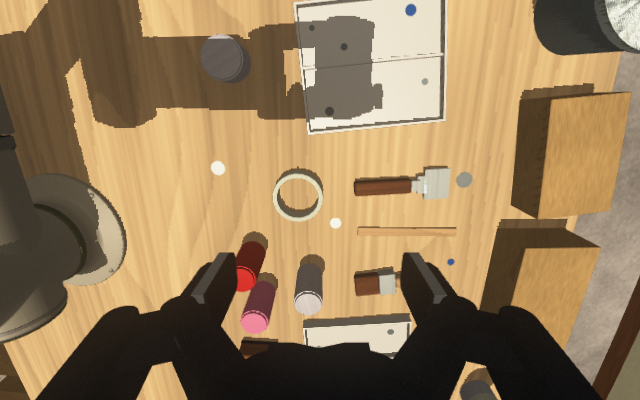

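```bash
python3 - <<'E'
from h import *
y=np.pi/2+.12
print(go(.631,-.093,.10,y),go(.631,-.093,.003,y))
E
```

```text
[-233.0, 161.0, 231.0, np.float64(1.45)] [-233.0, 161.0, 328.0, np.float64(1.45)]
```

Request:
{"name": "play_rows", "arguments": {"targets": [-233, 161, 231, 1.45, -233, 161, 231, 1.45, -233, 161, 231, 1.45, -233, 161, 231, 1.45, -233, 161, 231, 1.45, -233, 161, 231, 1.45, -233, 161, 231, 1.45, -233, 161, 231, 1.45, -233, 161, 231, 1.45, -233, 161, 231, 1.45, -233, 161, 231, 1.45, -233, 161, 231, 1.45, -233, 161, 231, 1.45], "claw": 0.3}}

```text
clock: 5.55
ee_pos: [0.631, -0.0929, 0.1004]
ee_rot: [0.998, 0.061, 0.0, 0.0]
force: [-0.1, 0.3, -0.1]
width: 0.647
grip_force: 0.0
```

```bash
python3 - <<'E'
from h import *
snap("wrist","w3")
y=np.pi/2+.12
print(go(.631,-.093,.003,y))
for n,z in (("paint_brush",.02),("stir_stick",.005)): print(sil(n,"wrist",z),[w("wrist",r["at"]).round(3) for r in arm.mark_of(n,"wrist")])
E
```

```text
[-0.0, 0.0, 97.0, np.float64(0.0)]
[(0.88, 6443, [0.619, -0.095], [0.158, 0.043], 0.095)] [array([ 0.614, -0.097, -0.001])]
[(0.69, 3768, [0.629, 0.002], [0.017, 0.18], -0.01)] [array([0.63 , 0.002, 0.001])]
```

View pics/w3.png

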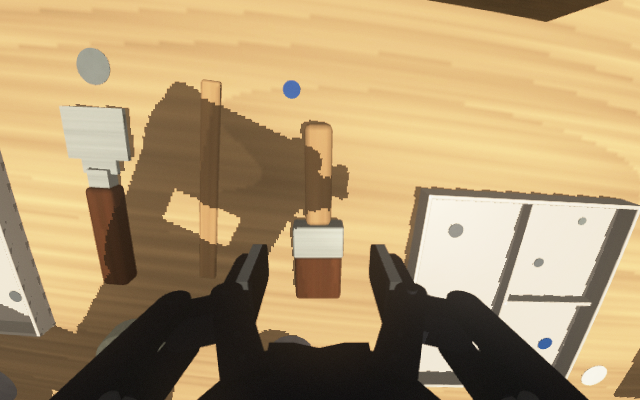

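The brush (304–343, 123–297) sits between the fingers, clear of the stick at column 210. Descending to grasp it.

Request:
{"name": "play_rows", "arguments": {"targets": [2, 0, 50, 0, 2, 0, 90, 0, 2, 0, 97, 0, 2, 0, 97, 0, 2, 0, 97, 0]}}

```text
clock: 6.3
ee_pos: [0.6342, -0.0931, 0.0054]
ee_rot: [0.998, 0.06, 0.002, 0.001]
force: [0.6, -0.5, 1.3]
width: 0.649
grip_force: 0.0
```

Request:
{"name": "play_rows", "arguments": {"targets": [0, 0, 0, 0, 0, 0, 0, 0, 0, 0, 0, 0, 0, 0, 0, 0, 0, 0, 0, 0, 0, 0, 0, 0, 0, 0, 0, 0, 0, 0, 0, 0], "claw": -1, "squeeze": 50}}

```text
clock: 7.1
ee_pos: [0.6337, -0.093, 0.0049]
ee_rot: [0.998, 0.06, 0.001, 0.001]
force: [-0.9, 0.7, 7.2]
width: 0.241
grip_force: 50.0
```

```bash
python3 - <<'E'
from h import *
y=np.pi/2+.095
o=arm.get_obs();x0=o["ee_pos"]
print(go(x0[0],x0[1],.13),go(.569,.234,.13,y),go(.569,.234,.009,y))
E
```

```text
[0.0, 0.0, -125.0, 0] [-25.0, -332.0, -126.0, np.float64(0.03)] [-25.0, -332.0, -5.0, np.float64(0.03)]
```

Request:
{"name": "play_rows", "arguments": {"targets": [0, 0, -40, 0, 0, 0, -90, 0, 0, 0, -126, 0, -5, -60, -126, 0.03, -10, -110, -126, 0.03, -25, -332, -126, 0.03, -25, -332, -126, 0.03, -25, -332, -126, 0.03, -25, -332, -126, 0.03, -25, -332, -126, 0.03, -25, -332, -126, 0.03, -25, -332, -126, 0.03, -25, -332, -126, 0.03]}}

```text
clock: 8.4
ee_pos: [0.5685, 0.2327, 0.1294]
ee_rot: [0.999, 0.045, 0.0, 0.0]
force: [0.3, -0.9, -0.2]
width: 0.249
grip_force: 49.4
```

```bash
python3 - <<'E'
from h import *
snap("wrist","w4")
print(sil("paint_brush","wrist",.145),sil("tray_two","wrist",.02),arm.get_obs()["width"])
E
```

```text
[(0.82, 9359, [0.575, 0.234], [0.117, 0.032], 0.124)] [(0.63, 30548, [0.553, 0.278], [0.209, 0.184], 0.106)] 0.24256424139941477
```

View pics/w4.png

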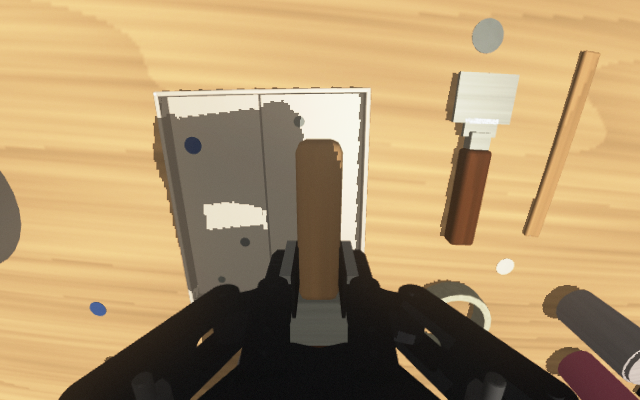

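The brush is held, handle outward, above the wider compartment (columns 262–365). Lowering.

Request:
{"name": "play_rows", "arguments": {"targets": [0, 0, 40, 0, 0, 0, 80, 0, 0, 0, 105, 0, 0, 0, 115, 0, 0, 0, 120, 0, 0, 0, 120, 0, 0, 0, 120, 0]}}

```text
clock: 9.25
ee_pos: [0.569, 0.2338, 0.0107]
ee_rot: [0.999, 0.045, 0.001, -0.0]
force: [0.9, -0.6, -0.4]
width: 0.243
grip_force: 49.4
```

Request:
{"name": "play_rows", "arguments": {"targets": [0, 0, 0, 0, 0, 0, 0, 0, 0, 0, 0, 0, 0, 0, 0, 0, 0, 0, -20, 0, 0, 0, -60, 0, 0, 0, -110, 0, 0, 0, -110, 0], "claw": 0.0}}

```text
clock: 10.05
ee_pos: [0.5709, 0.2345, 0.1261]
ee_rot: [0.999, 0.046, 0.006, -0.001]
force: [-0.0, -0.6, -0.8]
width: 0.498
grip_force: 0.0
```

```bash
python3 - <<'E'
from h import *
arm.get_image("wrist")
print([w("wrist",r["at"]).round(3) for r in arm.mark_of("paint_brush","wrist")],sil("paint_brush","wrist",.022),arm.get_obs()["ee_pos"])
k=np.pi/2+.06
print(sil("filling_knife","wrist",.016),[w("wrist",r["at"]).round(3) for r in arm.mark_of("filling_knife","wrist")])
print(go(.59,.0893,.12,k),go(.59,.0893,.004,k))
E
```

```text
[array([ 0.546,  0.23 , -0.005])] [(0.56, 5429, [0.551, 0.232], [0.155, 0.043], 0.117)] [0.56776983 0.23374207 0.11887672]
[(0.68, 6736, [0.604, 0.097], [0.155, 0.052], 0.081)] [array([ 0.603,  0.09 , -0.007]), array([ 0.542,  0.231, -0.006])]
[9.0, 146.0, -2.0, np.float64(0.03)] [10.0, 146.0, 114.0, np.float64(0.03)]
```

Request:
{"name": "play_rows", "arguments": {"targets": [8, 146, -2, 0.03, 8, 146, -2, 0.03, 8, 146, -2, 0.03, 8, 146, -2, 0.03, 8, 146, -2, 0.03, 8, 146, -2, 0.03], "claw": 0.25}}

```text
clock: 10.9
ee_pos: [0.5889, 0.0901, 0.1206]
ee_rot: [1.0, 0.031, -0.001, -0.0]
force: [-0.1, 0.7, -0.4]
width: 0.623
grip_force: 0.0
```

```bash
python3 - <<'E'
from h import *
snap("wrist","w5")
print(arm.get_obs()["ee_pos"].round(4),sil("filling_knife","wrist",.016),[w("wrist",r["at"]).round(3) for r in arm.mark_of("filling_knife","wrist")],sil("stir_stick","wrist",.005))
k=np.pi/2+.07
print(go(.589,.0893,.004,k))
print(w2pix("wrist",[[.589,.0893,.02],[.589,.0893,.0]]))
E
```

```text
[0.5889 0.0904 0.1208] [(0.68, 6643, [0.608, 0.091], [0.16, 0.052], 0.062)] [array([ 0.607,  0.09 , -0.001])] [(0.89, 3438, [0.629, 0.004], [0.017, 0.179], -0.012), (0.36, 6449, [0.606, 0.091], [0.167, 0.053], 0.057)]
[-0.0, 1.0, 117.0, np.float64(-0.01)]
[[318.67440153 198.1438126 ]
 [318.66370244 191.74583533]]
```

View pics/w5.png

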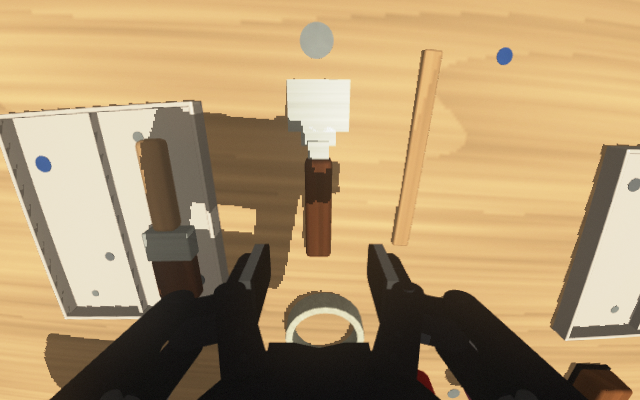

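The brush lies in the right-hand, wider compartment. The knife's handle (318,205) is centred between the fingers, with the stick at column 415 and the tape at (325,325).

Request:
{"name": "play_rows", "arguments": {"targets": [0, 0, 50, 0, 0, 0, 95, 0, 0, 0, 116, 0, 0, 0, 116, 0, 0, 0, 116, 0]}}

```text
clock: 11.6
ee_pos: [0.5898, 0.0896, 0.0061]
ee_rot: [1.0, 0.031, 0.0, 0.0]
force: [0.1, 0.2, 1.5]
width: 0.629
grip_force: 0.0
```

Request:
{"name": "play_rows", "arguments": {"targets": [0, 0, 0, 0, 0, 0, 0, 0, 0, 0, 0, 0, 0, 0, 0, 0, 0, 0, 0, 0, 0, 0, 0, 0, 0, 0, 0, 0], "claw": -1, "squeeze": 50}}

```text
clock: 12.3
ee_pos: [0.5902, 0.0892, 0.0071]
ee_rot: [1.0, 0.03, 0.002, 0.0]
force: [-0.6, 1.7, 6.7]
width: 0.262
grip_force: 49.8
```

```bash
python3 - <<'E'
from h import *
x0=arm.get_obs()["ee_pos"]; k=np.pi/2+.075
print(go(x0[0],x0[1],.13),go(.53,-.237,.13,k),go(.53,-.237,.009,k))
E
```

```text
[0.0, 0.0, -123.0, 0] [-80.0, 322.0, -123.0, np.float64(-0.01)] [-80.0, 322.0, -2.0, np.float64(-0.01)]
```

Request:
{"name": "play_rows", "arguments": {"targets": [0, 0, -40, 0, 0, 0, -90, 0, 0, 0, -126, 0, -80, 322, -126, -0.01, -80, 322, -126, -0.01, -80, 322, -126, -0.01, -80, 322, -126, -0.01, -80, 322, -126, -0.01, -80, 322, -126, -0.01, -80, 322, -126, -0.01, -80, 322, -126, -0.01, -80, 322, -126, -0.01, -80, 322, -126, -0.01, -80, 322, -126, -0.01]}}

```text
clock: 13.7
ee_pos: [0.5293, -0.2359, 0.1316]
ee_rot: [0.999, 0.036, 0.0, -0.0]
force: [-0.4, -0.5, -0.7]
width: 0.265
grip_force: 49.5
```

```bash
python3 - <<'E'
from h import *
snap("wrist","w6")
print(arm.get_obs()["ee_pos"],sil("filling_knife","wrist",.14),sil("tray_three","wrist",.02),[w("wrist",r["at"]).round(3) for r in arm.mark_of("tray_three","wrist")])
E
```

```text
[ 0.52935764 -0.23597046  0.13150745] [(0.6, 19452, [0.549, -0.236], [0.157, 0.051], 0.075)] [(0.66, 279, [0.377, -0.276], [0.04, 0.011], 0.109), (0.65, 31724, [0.552, -0.288], [0.215, 0.196], 0.066)] [array([ 0.554, -0.287,  0.002])]
```

View pics/w6.png

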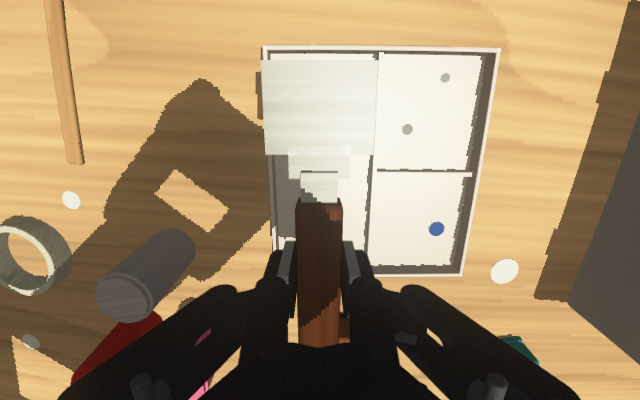

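The knife is over the long compartment. Refined tray centre is (0.553,-0.287), so I'm shifting 3 mm and lowering.

Request:
{"name": "play_rows", "arguments": {"targets": [0, 3, 40, 0, 0, 3, 80, 0, 0, 3, 105, 0, 0, 3, 115, 0, 0, 3, 121, 0, 0, 3, 121, 0, 0, 3, 121, 0]}}

```text
clock: 14.6
ee_pos: [0.53, -0.2405, 0.0116]
ee_rot: [0.999, 0.035, 0.001, 0.001]
force: [-0.2, 0.1, 0.5]
width: 0.266
grip_force: 49.5
```

Request:
{"name": "play_rows", "arguments": {"targets": [0, 0, 0, 0, 0, 0, 0, 0, 0, 0, 0, 0, 0, 0, 0, 0, 0, 0, -20, 0, 0, 0, -60, 0, 0, 0, -110, 0, 0, 0, -130, 0, 0, 0, -130, 0, 0, 0, -130, 0], "claw": 0.0}}

```text
clock: 15.6
ee_pos: [0.529, -0.2399, 0.1398]
ee_rot: [0.999, 0.035, -0.0, -0.0]
force: [-0.2, 0.4, -0.1]
width: 0.5
grip_force: 0.0
```

```bash
python3 - <<'E'
from h import *
arm.get_image("wrist")
print(arm.get_obs()["ee_pos"].round(4))
for n,z in (("filling_knife",.018),("tall_tin",.09)): print(n,[(w("wrist",r["at"]).round(3).tolist(),round(r["score"],2),w2pix("wrist",w("wrist",r["at"]))[0].round()) for r in arm.mark_of(n,"wrist")],sil(n,"wrist",z))
for z in (.2,.065): print(go(.456,-.085,z,np.pi/2))
E
```

```text
[ 0.5287 -0.2397  0.139 ]
filling_knife [([0.549, -0.241, 0.003], 0.94, array([321., 167.]))] [(0.79, 5807, [0.548, -0.24], [0.16, 0.052], 0.072), (0.68, 3665, [0.433, 0.061], [0.086, 0.104], -0.3)]
tall_tin [([0.346, -0.04, -0.0], 0.9, array([146., 318.])), ([0.456, -0.085, -0.001], 0.72, array([173., 240.]))] [(0.78, 787, [0.376, -0.141], [0.043, 0.073], -0.107), (0.64, 5253, [0.473, -0.11], [0.047, 0.106], -0.868), (0.64, 1424, [0.4, -0.062], [0.017, 0.13], -0.801)]
[-62.0, -160.0, -61.0, np.float64(0.07)]
[-62.0, -160.0, 74.0, np.float64(0.07)]
```

Request:
{"name": "play_rows", "arguments": {"targets": [0, 0, -55, 0.07, -62, -160, -61, 0.07, -62, -160, -61, 0.07, -62, -160, -61, 0.07, -62, -160, -61, 0.07, -62, -160, -61, 0.07, -62, -160, -20, 0.07, -62, -160, -20, 0.07, -62, -160, -20, 0.07], "claw": 0.8}}

```text
clock: 16.75
ee_pos: [0.4563, -0.0855, 0.1603]
ee_rot: [1.0, 0.0, -0.001, -0.0]
force: [0.6, -0.6, -0.3]
width: 0.896
grip_force: 0.0
```

```bash
python3 - <<'E'
from h import *
snap("wrist","w7")
for n,z in (("tall_tin",.09),): print(n,[(w("wrist",r["at"]).round(3).tolist(),round(r["score"],2),w2pix("wrist",w("wrist",r["at"]))[0].round()) for r in arm.mark_of(n,"wrist")+arm.look_for(n,"wrist")],sil(n,"wrist",z))
print(arm.get_obs()["ee_pos"],go(.456,-.085,.047,np.pi/2))
E
```

```text
tall_tin [([0.365, -0.124, 0.001], 0.89, array([350., 256.])), ([0.456, -0.085, 0.001], 0.88, array([317., 182.])), ([0.347, -0.039, -0.003], 0.81, array([280., 268.])), ([0.362, -0.042, 0.077], 0.91, array([271., 299.])), ([0.379, -0.122, 0.084], 0.83, array([358., 288.])), ([0.467, -0.088, 0.088], 0.77, array([320., 197.]))] [(0.79, 3681, [0.373, -0.047], [0.045, 0.095], -0.29), (0.75, 3295, [0.394, -0.228], [0.055, 0.067], -0.044), (0.65, 3631, [0.385, -0.121], [0.09, 0.045], 0.122), (0.64, 3472, [0.462, -0.086], [0.063, 0.047], 0.0)]
[ 0.45672323 -0.0854241   0.16134171] [-1.0, -1.0, 114.0, np.float64(0.0)]
```

View pics/w7.png

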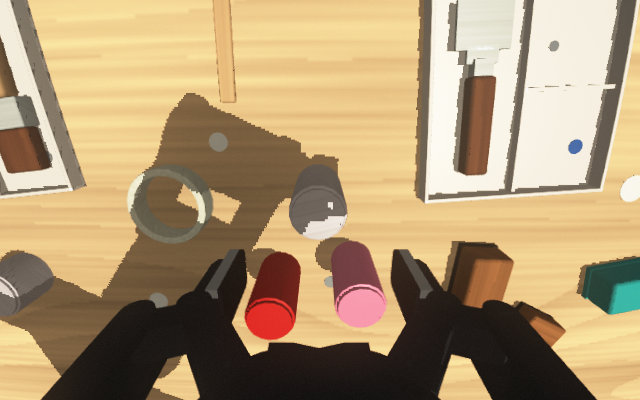

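The bare tin (318,200) is centred. Red (272,305) and pink (358,295) are closer to the robot and clear of the fingers.

Request:
{"name": "play_rows", "arguments": {"targets": [0, 0, 50, 0, 0, 0, 90, 0, 0, 0, 114, 0, 0, 0, 114, 0, 0, 0, 114, 0]}}

```text
clock: 17.45
ee_pos: [0.4568, -0.0853, 0.0473]
ee_rot: [1.0, 0.0, 0.001, 0.0]
force: [1.0, 0.0, 0.4]
width: 0.9
grip_force: 0.0
```

Request:
{"name": "play_rows", "arguments": {"targets": [0, 0, 0, 0, 0, 0, 0, 0, 0, 0, 0, 0, 0, 0, 0, 0, 0, 0, 0, 0, 0, 0, 0, 0], "claw": -1, "squeeze": 40}}

```text
clock: 18.05
ee_pos: [0.4569, -0.0852, 0.0479]
ee_rot: [1.0, 0.0, 0.001, 0.001]
force: [-0.9, 1.1, 7.6]
width: 0.552
grip_force: 40.1
```

```bash
python3 - <<'E'
from h import *
print(arm.get_obs()["ee_pos"].round(4),go(.56,.322,.16),go(.56,.322,.053))
E
```

```text
[ 0.4569 -0.0852  0.0479] [104.0, -407.0, -112.0, 0] [103.0, -407.0, -5.0, 0]
```

Request:
{"name": "play_rows", "arguments": {"targets": [0, 0, -40, 0, 0, 0, -90, 0, 0, 0, -122, 0, 25, -100, -122, 0, 104, -408, -122, 0, 104, -408, -122, 0, 104, -408, -122, 0, 104, -408, -122, 0, 104, -408, -122, 0, 104, -408, -122, 0, 104, -408, -122, 0, 104, -408, -122, 0, 104, -408, -122, 0, 104, -408, -122, 0, 104, -408, -122, 0, 104, -408, -122, 0]}}

```text
clock: 19.65
ee_pos: [0.5598, 0.322, 0.1687]
ee_rot: [1.0, -0.0, 0.0, 0.0]
force: [-0.2, -0.8, -2.1]
width: 0.55
grip_force: 43.0
```

Request:
{"name": "play_rows", "arguments": {"targets": [0, 0, 40, 0, 0, 0, 80, 0, 0, 0, 105, 0, 0, 0, 113, 0, 0, 0, 116, 0, 0, 0, 116, 0, 0, 0, 116, 0]}}

```text
clock: 20.35
ee_pos: [0.5606, 0.3233, 0.054]
ee_rot: [1.0, 0.0, 0.001, -0.001]
force: [0.0, -0.1, -1.8]
width: 0.55
grip_force: 43.0
```

Request:
{"name": "play_rows", "arguments": {"targets": [0, 0, 2, 0, 0, 0, 2, 0, 0, 0, 2, 0]}}

```text
clock: 20.65
ee_pos: [0.5605, 0.3235, 0.052]
ee_rot: [1.0, 0.0, 0.001, -0.0]
force: [-0.2, -0.1, 6.7]
width: 0.547
grip_force: 43.6
```

Request:
{"name": "play_rows", "arguments": {"targets": [0, 0, 0, 0, 0, 0, 0, 0, 0, 0, 0, 0, 0, 0, 0, 0, 0, 0, 0, 0, 0, 0, -40, 0, 0, 0, -90, 0, 0, 0, -120, 0, 0, 0, -120, 0, 0, 0, -120, 0], "claw": 0.7}}

```text
clock: 21.65
ee_pos: [0.5597, 0.3232, 0.1704]
ee_rot: [1.0, 0.0, 0.0, -0.0]
force: [0.0, 0.5, -0.5]
width: 0.851
grip_force: 0.0
```

```bash
python3 - <<'E'
from h import *
arm.get_image("wrist")
print(arm.get_obs()["ee_pos"].round(4))
for n,z in (("tall_tin",.094),("paint_brush",.024),("squat_tin",.05)): print(n,[(w("wrist",r["at"]).round(3).tolist(),round(r["score"],2)) for r in arm.mark_of(n,"wrist")],sil(n,"wrist",z))
for z in (.2,.12): print(go(.339,.283,z,np.arctan2(.283,.339)),go(.339,.283,z,np.pi/2))
E
```

```text
[0.5593 0.323  0.1693]
tall_tin [([0.345, -0.04, -0.003], 0.7), ([0.559, 0.324, 0.004], 0.66), ([0.365, -0.121, 0.002], 0.6)] [(0.81, 3503, [0.394, 0.015], [0.168, 0.044], 0.842), (0.64, 3253, [0.566, 0.322], [0.061, 0.045], 0.001), (0.56, 682, [0.431, 0.009], [0.061, 0.025], 0.4)]
paint_brush [] [(0.77, 4176, [0.554, 0.234], [0.157, 0.047], 0.066)]
squat_tin [([0.332, 0.284, -0.0], 0.81)] [(0.85, 871, [0.391, 0.285], [0.054, 0.037], 1.444), (0.27, 24481, [0.558, 0.282], [0.193, 0.164], 0.105)]
[-221.0, 40.0, -30.0, np.float64(0.88)] [-221.0, 40.0, -30.0, np.float64(0.0)]
[-221.0, 40.0, 50.0, np.float64(0.88)] [-221.0, 40.0, 50.0, np.float64(0.0)]
```

Request:
{"name": "play_rows", "arguments": {"targets": [-223, 40, -10, 0, -223, 40, -10, 0, -223, 40, -10, 0, -223, 40, -10, 0, -223, 40, -10, 0, -223, 40, 30, 0, -223, 40, 30, 0, -223, 40, 30, 0, -223, 40, 30, 0], "claw": 1}}

```text
clock: 22.9
ee_pos: [0.3379, 0.2833, 0.1413]
ee_rot: [1.0, 0.0, 0.001, -0.0]
force: [-0.2, 0.3, 0.7]
width: 1.003
grip_force: 0.0
```

```bash
python3 - <<'E'
from h import *
snap("wrist","w8")
print(arm.get_obs()["ee_pos"].round(4))
for n,z in (("squat_tin",.05),): print(n,[(w("wrist",r["at"]).round(3).tolist(),round(r["score"],2)) for r in arm.mark_of(n,"wrist")+arm.look_for(n,"wrist")],sil(n,"wrist",z))
E
```

```text
[0.3378 0.2833 0.1413]
squat_tin [([0.336, 0.28, 0.003], 0.97), ([0.34, 0.284, 0.052], 0.7), ([0.479, 0.226, 0.021], 0.16)] [(0.81, 3918, [0.341, 0.283], [0.065, 0.058], 0.391)]
```

View pics/w8.png

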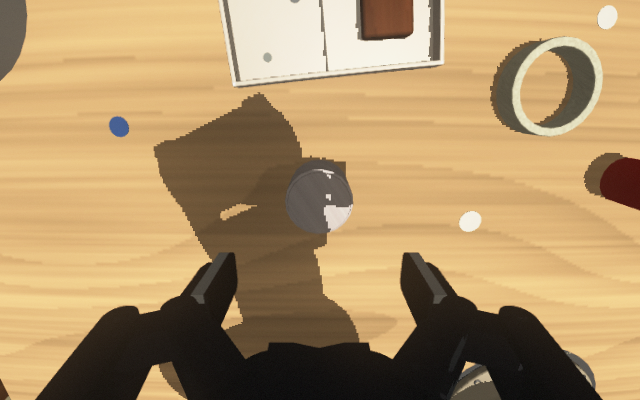

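The squat tin (319,201) is centred between the fingers, with nothing near it.

Request:
{"name": "play_rows", "arguments": {"targets": [-1, 1, 50, 0, -1, 1, 95, 0, -1, 1, 123, 0, -1, 1, 123, 0, -1, 1, 123, 0]}}

```text
clock: 23.6
ee_pos: [0.3363, 0.2822, 0.018]
ee_rot: [1.0, 0.0, 0.0, -0.0]
force: [-0.4, 1.0, 0.7]
width: 1.004
grip_force: 0.0
```

Request:
{"name": "play_rows", "arguments": {"targets": [0, 0, 0, 0, 0, 0, 0, 0, 0, 0, 0, 0, 0, 0, 0, 0, 0, 0, 0, 0, 0, 0, 0, 0], "claw": -1, "squeeze": 50}}

```text
clock: 24.2
ee_pos: [0.3367, 0.2825, 0.0191]
ee_rot: [1.0, 0.0, 0.002, -0.001]
force: [-1.3, -0.8, 11.5]
width: 0.682
grip_force: 52.2
```

```bash
python3 - <<'E'
from h import *
p=arm.get_obs()["ee_pos"]; print(p.round(4))
c=np.array([.553,-.287]);a=.072;Q=np.array([[np.cos(a),-np.sin(a)],[np.sin(a),np.cos(a)]])
n=c+Q@[-.053,-.048]; f=c+Q@[.053,-.048]; print(n,f)
print(go(p[0],p[1],.17),go(.45,0,.17),go(*n,.17))
E
```

```text
[0.3367 0.2825 0.0191]
[ 0.50359033 -0.33868834] [ 0.6093157  -0.33106293]
[1.0, -0.0, -151.0, 0] [114.0, 282.0, -151.0, 0] [167.0, 621.0, -151.0, 0]
```

Request:
{"name": "play_rows", "arguments": {"targets": [0, 0, -40, 0, 0, 0, -90, 0, 0, 0, -130, 0, 0, 0, -151, 0, 30, 120, -151, 0, 114, 282, -151, 0, 114, 282, -151, 0, 114, 282, -151, 0, 114, 282, -151, 0, 167, 621, -151, 0, 167, 621, -151, 0, 167, 621, -151, 0, 167, 621, -151, 0, 167, 621, -151, 0, 167, 621, -151, 0, 167, 621, -151, 0, 167, 621, -151, 0, 167, 621, -151, 0, 167, 621, -151, 0, 167, 621, -151, 0]}}

```text
clock: 26.2
ee_pos: [0.5031, -0.3377, 0.1687]
ee_rot: [1.0, 0.001, -0.0, -0.0]
force: [0.6, -0.4, -1.5]
width: 0.682
grip_force: 57.8
```

```bash
python3 - <<'E'
from h import *
snap("wrist","w9")
p=arm.get_obs();print(p["ee_pos"].round(4),p["width"])
for n,z in (("tray_three",.02),("filling_knife",.02)): print(n,[(w("wrist",r["at"]).round(3).tolist(),round(r["score"],2)) for r in arm.mark_of(n,"wrist")],sil(n,"wrist",z))
E
```

```text
[ 0.5032 -0.3376  0.1688] 0.6841601876933355
tray_three [([0.552, -0.286, 0.001], 0.87)] [(0.96, 33641, [0.552, -0.287], [0.215, 0.195], 0.07)]
filling_knife [([0.551, -0.243, 0.002], 0.76)] []
```

View pics/w9.png

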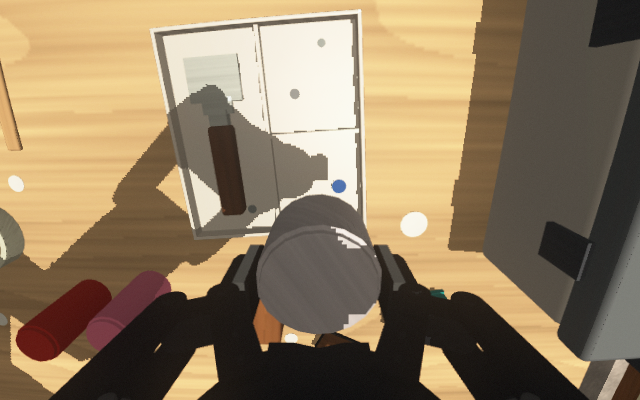

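The squat tin is held upright above the near square compartment.

Request:
{"name": "play_rows", "arguments": {"targets": [0, 0, 50, 0, 0, 0, 95, 0, 0, 0, 130, 0, 0, 0, 142, 0, 0, 0, 147, 0, 0, 0, 147, 0, 0, 0, 147, 0]}}

```text
clock: 27.15
ee_pos: [0.504, -0.3391, 0.0232]
ee_rot: [1.0, 0.001, 0.001, 0.001]
force: [-1.2, 1.9, 5.5]
width: 0.678
grip_force: 59.1
```

Request:
{"name": "play_rows", "arguments": {"targets": [0, 0, 0, 0, 0, 0, 0, 0, 0, 0, 0, 0, 0, 0, 0, 0, 0, 0, 0, 0, 0, 0, -40, 0, 0, 0, -90, 0, 0, 0, -130, 0, 0, 0, -150, 0, 0, 0, -150, 0, 0, 0, -150, 0], "claw": 0.9}}

```text
clock: 28.25
ee_pos: [0.5031, -0.3387, 0.1708]
ee_rot: [1.0, 0.0, -0.0, -0.0]
force: [-0.2, -0.3, -1.4]
width: 0.953
grip_force: 0.0
```

```bash
python3 - <<'E'
from h import *
arm.get_image("wrist")
print(arm.get_obs()["ee_pos"].round(4))
for n,z in (("squat_tin",.054),("sanding_block",.04)): print(n,[(w("wrist",r["at"]).round(3).tolist(),round(r["score"],2)) for r in arm.mark_of(n,"wrist")],sil(n,"wrist",z))
for z in (.2,.12): print(go(.346,-.271,z,np.pi/2),go(.346,-.271,z,0))
E
```

```text
[ 0.5029 -0.3385  0.17  ]
squat_tin [([0.503, -0.34, 0.002], 0.62)] [(0.61, 3221, [0.509, -0.34], [0.064, 0.058], 0.001)]
sanding_block [([0.33, -0.463, -0.0], 0.73), ([0.27, -0.361, 0.003], 0.66), ([0.342, -0.274, 0.004], 0.59)] [(0.88, 475, [0.311, -0.358], [0.041, 0.034], 1.123), (0.79, 917, [0.344, -0.432], [0.073, 0.028], 0.366), (0.77, 2740, [0.358, -0.275], [0.047, 0.1], -0.07), (0.6, 1079, [0.44, 0.004], [0.029, 0.079], -0.365)]
[-157.0, -68.0, -30.0, np.float64(0.0)] [-157.0, -68.0, -30.0, np.float64(-1.57)]
[-157.0, -68.0, 50.0, np.float64(0.0)] [-157.0, -68.0, 50.0, np.float64(-1.57)]
```

Request:
{"name": "play_rows", "arguments": {"targets": [-159, -66, -20, 0, -159, -66, -20, 0, -159, -66, -20, 0, -159, -66, -20, 0, -159, -66, 10, 0, -159, -66, 10, 0, -159, -66, 10, 0]}}

```text
clock: 29.2
ee_pos: [0.3444, -0.2731, 0.1614]
ee_rot: [1.0, 0.0, -0.0, -0.001]
force: [-0.1, 0.1, 0.9]
width: 0.951
grip_force: 0.0
```

```bash
python3 - <<'E'
from h import *
snap("wrist","w10")
print(arm.get_obs()["ee_pos"].round(4))
for n,z in (("sanding_block",.04),): print(n,[(w("wrist",r["at"]).round(3).tolist(),round(r["score"],2),w2pix("wrist",w("wrist",r["at"]))[0].round()) for r in arm.mark_of(n,"wrist")+arm.look_for(n,"wrist")],sil(n,"wrist",z))
E
```

```text
[ 0.3447 -0.2734  0.1618]
sanding_block [([0.342, -0.272, 0.004], 0.97, array([316., 185.])), ([0.269, -0.366, 0.004], 0.94, array([397., 245.])), ([0.33, -0.463, -0.0], 0.92, array([485., 195.])), ([0.348, -0.275, 0.042], 0.86, array([319., 189.])), ([0.281, -0.355, 0.033], 0.79, array([394., 247.])), ([0.335, -0.458, 0.041], 0.74, array([504., 201.]))] [(0.93, 4456, [0.337, -0.455], [0.058, 0.091], -1.405), (0.66, 3647, [0.348, -0.273], [0.045, 0.079], -0.076), (0.59, 1391, [0.283, -0.359], [0.063, 0.038], 1.072)]
```

View pics/w10.png

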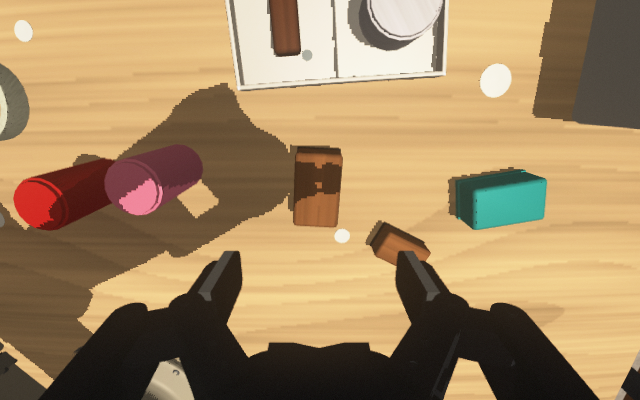

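The large brown block (318,188) lies along x between the fingers. The small brown one (400,245) and the turquoise one (500,200) stay clear.

Request:
{"name": "play_rows", "arguments": {"targets": [-2, -1, 40, 0.08, -2, -1, 85, 0.08, -2, -1, 120, 0.08, -2, -1, 145, 0.08, -2, -1, 145, 0.08, -2, -1, 145, 0.08], "claw": 0.6}}

```text
clock: 30.0
ee_pos: [0.3427, -0.2724, 0.017]
ee_rot: [0.999, -0.039, 0.0, 0.0]
force: [-0.6, -0.9, 0.6]
width: 0.802
grip_force: 0.0
```

Request:
{"name": "play_rows", "arguments": {"targets": [0, 0, 0, 0, 0, 0, 0, 0, 0, 0, 0, 0, 0, 0, 0, 0, 0, 0, 0, 0, 0, 0, 0, 0], "claw": -1, "squeeze": 45}}

```text
clock: 30.6
ee_pos: [0.3428, -0.2727, 0.0179]
ee_rot: [0.999, -0.039, 0.001, 0.001]
force: [-0.1, 0.5, 7.4]
width: 0.519
grip_force: 46.0
```

```bash
python3 - <<'E'
from h import *
p=arm.get_obs()["ee_pos"]; print(p.round(4))
print(go(p[0],p[1],.17),go(.609,-.331,.17,np.pi/2+.07))
E
```

```text
[ 0.3428 -0.2727  0.0179]
[0.0, 0.0, -152.0, 0] [270.0, 38.0, -151.0, np.float64(-0.15)]
```

Request:
{"name": "play_rows", "arguments": {"targets": [0, 0, -40, 0, 0, 0, -90, 0, 0, 0, -130, 0, 0, 0, -152, 0, 270, 38, -152, -0.15, 270, 38, -152, -0.15, 270, 38, -152, -0.15, 270, 38, -152, -0.15, 270, 38, -152, -0.15, 270, 38, -152, -0.15, 270, 38, -152, -0.15, 270, 38, -152, -0.15, 270, 38, -152, -0.15]}}

```text
clock: 31.9
ee_pos: [0.6076, -0.3311, 0.1692]
ee_rot: [0.999, 0.035, 0.0, 0.0]
force: [0.4, 0.7, -1.0]
width: 0.516
grip_force: 47.0
```

Request:
{"name": "play_rows", "arguments": {"targets": [0, 0, 50, 0, 0, 0, 95, 0, 0, 0, 130, 0, 0, 0, 142, 0, 0, 0, 147, 0, 0, 0, 147, 0, 0, 0, 147, 0]}}

```text
clock: 32.6
ee_pos: [0.6092, -0.332, 0.0236]
ee_rot: [0.999, 0.035, 0.002, 0.001]
force: [0.0, 0.0, -0.4]
width: 0.515
grip_force: 47.1
```

Request:
{"name": "play_rows", "arguments": {"targets": [0, 0, 2, 0, 0, 0, 2, 0, 0, 0, 2, 0]}}

```text
clock: 32.9
ee_pos: [0.6092, -0.3319, 0.0219]
ee_rot: [0.999, 0.035, 0.002, 0.001]
force: [-2.2, 1.2, 8.9]
width: 0.516
grip_force: 48.2
```

Request:
{"name": "play_rows", "arguments": {"targets": [0, 0, 0, 0, 0, 0, 0, 0, 0, 0, 0, 0, 0, 0, 0, 0, 0, 0, 0, 0, 0, 0, -40, 0, 0, 0, -90, 0, 0, 0, -140, 0, 0, 0, -190, 0, -60, -120, -240, 0, -60, -120, -240, 0, -60, -120, -240, 0, -60, -120, -240, 0, -60, -120, -240, 0], "claw": 0.6}}

```text
clock: 34.3
ee_pos: [0.54, -0.2154, 0.2601]
ee_rot: [0.999, 0.036, 0.001, 0.0]
force: [0.1, -0.4, 0.3]
width: 0.797
grip_force: 0.0
```

```bash
python3 - <<'E'
from h import *
im=snap("wrist","w11")
print(arm.get_obs()["ee_pos"].round(4))
for n,z in (("squat_tin",.054),("sanding_block",.044),("filling_knife",.02),("tall_tin",.094),("paint_brush",.024),("stir_stick",.005),("tape_roll",.025),("tray_three",.02)): print(n,[(w("wrist",r["at"]).round(3).tolist(),round(r["score"],2)) for r in arm.mark_of(n,"wrist")],sil(n,"wrist",z)[:2])
E
```

```text
[ 0.5402 -0.2161  0.2592]
squat_tin [([0.502, -0.341, 0.006], 0.57)] [(0.77, 2010, [0.51, -0.332], [0.074, 0.059], 1.077)]
sanding_block [([0.267, -0.363, 0.003], 0.75), ([0.61, -0.337, 0.007], 0.66), ([0.329, -0.467, 0.002], 0.59), ([0.628, 0.001, -0.005], 0.25)] [(0.97, 418, [0.305, -0.336], [0.031, 0.055], -0.19), (0.76, 537, [0.369, -0.445], [0.031, 0.069], -1.398)]
filling_knife [([0.549, -0.242, 0.003], 0.89)] [(0.92, 3024, [0.549, -0.241], [0.16, 0.053], 0.069)]
tall_tin [([0.363, -0.124, -0.002], 0.87), ([0.349, -0.04, -0.001], 0.76)] [(0.97, 1087, [0.394, -0.064], [0.031, 0.082], -0.707), (0.72, 661, [0.391, -0.149], [0.019, 0.093], -0.175)]
paint_brush [([0.547, 0.232, 0.0], 0.8)] [(0.68, 1930, [0.538, 0.202], [0.051, 0.143], -0.257), (0.33, 1991, [0.501, -0.343], [0.081, 0.062], 0.9)]
stir_stick [([0.628, 0.001, -0.001], 0.7)] [(0.56, 1769, [0.628, 0.002], [0.018, 0.179], -0.019)]
tape_roll [([0.433, 0.072, -0.001], 0.75)] [(0.96, 1977, [0.44, 0.065], [0.082, 0.103], -1.043)]
tray_three [([0.552, -0.285, -0.0], 0.64)] [(0.98, 15414, [0.552, -0.287], [0.217, 0.197], 0.069), (0.5, 2791, [0.549, -0.241], [0.158, 0.051], 0.071)]
```

View pics/w11.png

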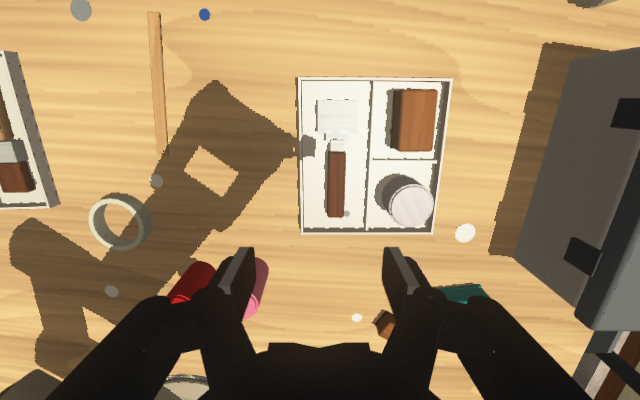

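Tray three is complete: knife at (335,180), block at (415,120), squat tin at (410,202). One check of tray two from the scene camera, then I'll hand in.

```bash
python3 - <<'E'
from h import *
arm.get_image("scene")
for n in ("tall_tin","paint_brush"): print(n,[(w("scene",r["at"]).round(3).tolist(),round(r["score"],2)) for r in arm.mark_of(n,"scene")])
print(arm.finish_job())
E
```

```text
tall_tin [([0.559, 0.328, 0.003], 0.91), ([0.363, -0.124, -0.001], 0.74), ([0.347, -0.041, 0.0], 0.72)]
paint_brush [([0.556, 0.232, 0.001], 0.83)]
the job is handed in; nothing more can be done
None
```

Both kits are made up and handed in at about 35 s: the last camera measurements put all five items in their own compartments and the tape roll and stirring stick within measurement error of where they started; no verdict came back.

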